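# Box in the coin jar and unscrew its cap

## Robot

A 6-joint arm with a two-finger parallel gripper is mounted at the origin on the work surface. World frame = base frame: x ahead of the robot, y to its left, z up, the work surface at z = 0. Lengths are in m, angles in rad, forces in N, time in s.
With the tool pointing down it reaches from about 0.15 to 0.775 m from the base axis. Payload 6.1 kg.
Tool frame: the origin (TCP) lies between the finger pads; the fingertips stand 25 mm ahead of it and the grasp point (between the pads) lies 6 mm ahead of it; z points along the fingers, y is the line along which they close (so a half turn about z gives the same grasp; the last joint's range is limited). The gripper opens to 85 mm and grips with 20 to 120 N. Pads are 22 mm wide; open, the fingers measure 114 mm over their backs; the gripper's body (76 mm by 85 mm) begins 54 mm behind the grasp point. The pads swing forward as they close: fully open they stand 13 mm farther back than shut.
Start: joints at [1.102, 0.126, -0.04, 1.405, 0, 1.571], TCP at [0.237, 0.468, 0.256] pointing down, gripper open.
Joint ranges: [-2.72, 2.72], [-0.95, 1.95], [-1.27, 1.35], [-1.78, 2.02], [-1.46, 1.47], [-3.14, 3.14]. Speed limits (rad/s): [2.39, 2.39, 3.01, 3.14, 3.14, 3.14].

## Interface

Orientations are given as [roll, pitch, yaw] about the fixed x, y, z axes, in that order (R = Rz(yaw) Ry(pitch) Rx(roll)).
In Python, from station import env, eyes, sign_off, spotter gives the robot as it stands.
- The arm moves only by the tool apply_moves, never from a script. Its argument "motion" is a list of rows, each a list of 3 entries, a list of its own where there are three numbers: the finger opening in m, from 0 to 0.0854, then the shift along the tool's x, y, z in parts of the range, where 1.0 means 0.6 m, then the turn, a rotation vector about the tool's x, y, z in a scale on which 1.0 is pi/2 rad. A call has 1 to 20 rows; each row is the pose to reach, as a shift and turn from the pose commanded when the call began, along the tool's axes at that moment; what a row does not reach only later rows make up. A row lasts 1/12 s, in which the tool goes at most 41.7 mm and 7.16 degrees, less where a joint would pass 70% of its speed; a pose out of reach is approached as far as the arm can. Shift and turn numbers lie between -1 and 1, and a call with a number outside is refused. A call with a gripper value outside its range is refused whole. The fingers move at their own pace and stop on an object; the grip force is fixed at half the most. Time passes only in rows, so rows that repeat a pose let the fingers close. It gives the time, the measured TCP pose, the force, the opening and the grip force at its end, in the units of the state.
- env.get_state(): the state, without advancing time (a new reading comes with each control period).
- eyes.read_camera(name): name is "scene" or "top" or "wrist"; returns a dict with "pixels" (480x640x3 uint8, red, green, blue), "range_z" (480x640 float32, m along the optical axis (not along the pixel's ray), 0 where there is no reading), "vertical_fov" (degrees; the focal length in pixels is half the picture's height over the tangent of half this angle, whatever the lens; pixels are square), "cx", "cy" (the principal point, pixels), "xyz" and "orientation" of the camera in the world; the wrist camera has in their place "T_tool_cam" (4x4, takes a point from camera to tool coordinates, whose origin is the TCP and whose axes are the flange's). Camera axes: x right, y down, z forward; pixel columns grow to the right and rows downward; lengths in m; the calibration is good to about 2 mm. A picture is of the moment at which its call begins: read the wrist's pose just before it.
- sign_off(): hands the job in; it is judged then, once.
Trained networks look in a picture, given as the dict that the camera call returned (one of the last four; its "shot" number tells which), for a name from the list of things; names that differ only in an ending like _2 or _b are one class to them, and where a whole thing is asked for, a point or a joint stands for the part that bears it (a point fixed in the world has none). Each returns a list of dicts, best first, with "conf" (0 to 1); they miss things now and then, are a little off and sometimes report something else, mostly with a low value. They report only what shows in the picture. A call takes as long as a camera call.
- spotter.look_for(picture, label): "xy" ([column, row] as shares, 0 to 1, of the picture: columns of its width, rows of its height, amid what is visible of it).
- spotter.tip_of(picture, label): "xy" ([column, row] as shares, 0 to 1, of the picture: columns of its width, rows of its height: a listed point, or the origin of a listed thing).
The state is a dict: "time_s": time; "q": joint angles; "joint_velocities": joint speeds; "joint_efforts": joint torques, N m; "position": TCP position; "tool_rot": TCP orientation; "force": force on the tool from outside, world axes, zero at the start; "wrist_torque": the same for the moment, N m; "finger_gap": finger opening in m; "gripper_force": force on a finger pad.
Only numpy, scipy, OpenCV 4.12 (cv2) and the standard library are available. Lean on these libraries where they do the work, as an engineer would, in place of code of your own. Each camera call takes 0.05 s, during which the arm holds its last target. There are 200 camera calls.

## Task

Fold up all three hinged blue panels of the tray until they stand fully upright around the square coin jar, so that it is boxed in and cannot spin. Then unscrew the jar's tight red cap, stop turning once its threads let go, lift it clear with the jar staying down in the tray, and finish still gripping the cap, level and still, centred just above the jar's mouth (about 15 mm clear): do not put it down or let go. Leave the bowl, pen cup, fob and yellow clip where they are.

Things in the scene. Friction and masses are not known exactly. Their poses are not given: they have to be found in the camera images.
- tray: Dark wooden fold-up tray fixed to the shelf, base 76 x 76 mm, 6 mm thick. Origin: centre of the base's underside, on the shelf. A 36 x 36 mm plinth in the middle (top 18 mm above the shelf) carries the jar. Its +x side has only a low fixed sill (top 16 mm up); blue panels are hinged on the other three sides: left at +y, right at -y, near at -x. Yaw within 0.5 rad.
- panel_left (a joint): Angle of the blue left (+y side) panel: 0 = flat outward, pi/2 (end stop) = upright. 60 mm wide, 40 mm hinge to free edge, 5 mm thick. Hinge line along the tray's x, 38 mm out from its centre, 6 mm above the shelf; the outer face swings about it. Starts part raised (0.4 to 0.7 rad). Friction hinge (0.32 N m): stays where left.
- panel_right (a joint): Angle of the blue right (-y side) panel: 0 = flat outward, pi/2 (end stop) = upright. 60 mm wide, 40 mm hinge to free edge, 5 mm thick. Hinge line along the tray's x, 38 mm out from its centre, 6 mm above the shelf; the outer face swings about it. Starts part raised (0.4 to 0.7 rad). Friction hinge (0.32 N m): stays where left.
- panel_near (a joint): Angle of the blue near (-x side) panel: 0 = flat outward, pi/2 (end stop) = upright. 60 mm wide, 40 mm hinge to free edge, 5 mm thick. Hinge line along the tray's y, 38 mm out from its centre, 6 mm above the shelf; the outer face swings about it. Starts part raised (0.4 to 0.7 rad). Friction hinge (0.32 N m): stays where left.
- panel_left_edge (a point): Middle of the free edge of panel_left, on its outer (lower) face, 40 mm from the hinge line. Upright, it is 46 mm above the shelf, 38 mm out from the tray's centre. Pushed with a finger's side from outside along the arc of this point the panel rises; a merely level push may jam by friction.
- panel_right_edge (a point): Middle of the free edge of panel_right, on its outer (lower) face, 40 mm from the hinge line. Upright, it is 46 mm above the shelf, 38 mm out from the tray's centre. Pushed with a finger's side from outside along the arc of this point the panel rises; a merely level push may jam by friction.
- panel_near_edge (a point): Middle of the free edge of panel_near, on its outer (lower) face, 40 mm from the hinge line. Upright, it is 46 mm above the shelf, 38 mm out from the tray's centre. Pushed with a finger's side from outside along the arc of this point the panel rises; a merely level push may jam by friction.
- jar: Loose green glass coin jar: square body 62 x 62 x 34 mm, round neck 39 mm wide up to 56 mm; about 0.35 kg. Origin: centre of its underside, on the tray's slick plinth (18 mm above the shelf), sides parallel to the tray's, 2 mm play to the upright panels. It turns with the cap unless the panels are upright; then it only turns up to about 0.1 rad in its play.
- jar_mouth (a point): Centre of the jar neck's top, 74 mm above the shelf. In it sits a spring-loaded black sealing disc, 30 mm wide, that pushes the cap up with up to 17 N and stands 4 mm above the mouth when the cap is off.
- cap: Red ribbed plastic screw cap, white line on top along its +x; 54 mm diameter, 23 mm high, 40 g, hollow below. Origin: centre of its lower rim, 56 mm above the shelf when screwed down (top at 79 mm). Turns counter-clockwise seen from above to open, with up to about 0.6 N m; clockwise meets a stop.
- cap_rim (a point): Centre of the cap's lower rim (the cap's origin). Turned off, the cap rises under 1 mm (it may be turned at one height) and lets go after about 1.15 rad relative to the jar; from there to about 1.7 rad it lifts straight off. Turning the gripper 1.5 rad suits, given the jar's play. Lifted 33 mm from screwed-down height its rim is 15 mm above the mouth.
- key_bowl: Stainless steel key bowl, 130 mm across, 45 mm high; origin at the centre of its underside. Leave alone.
- pen_cup: White ceramic pen cup, 76 mm diameter, 95 mm high, pens up to 135 mm; origin at the centre of its underside. Leave alone.
- fob: Black plastic key fob, 58 x 34 x 12 mm, lying flat; origin at the centre of its underside. Leave alone.
- yellow_clip: Yellow plastic clip, 60 x 14 x 16 mm, lying flat; origin at the centre of its underside. Leave alone.

How it is judged:
By the outcome, as a careful person would: the job done as asked, in the order asked, and still so for the second after the job is handed in, while the arm keeps its last pose, push and grip.
It also fails if it takes over 69 s, if anything falls off the work surface, if the arm or the gripper's body presses on something with over 40 N, if the wrist force passes 120 N, or if a joint passes its speed limit or range.

## Working session

There is one attempt and no reset: what is moved stays moved. The work goes in short steps, Python scripts to look and compute and a tool call to move; the robot and the scene stay as the last step left them, time stands still between calls to the robot, and variables do not carry over. Pictures are saved under pics/ and viewed, at most 10 in all, crops included, and the job is handed in when it is done.

Besides the shell and the picture viewer there is one more tool, called in YAML: its name, and indented under it one key for each argument. apply_moves: Moves the arm, as the interface text tells. Its arguments: {"type":"object","properties":{"motion":{"type":"array"}},"required":["motion"]}

```bash
ls; mkdir -p pics; cat > h.py <<'E'
import numpy as np, cv2
from station import env, eyes, sign_off, spotter
from scipy.spatial.transform import Rotation as R
def cam(n):
    s=env.get_state(); p=eyes.read_camera(n); p['state']=s; return p
def pose(p):
    if 'T_tool_cam' in p:
        s=p['state'];T=np.eye(4);T[:3,3]=s['position'];T[:3,:3]=rot(s['tool_rot']);return T@np.array(p['T_tool_cam'])
    T=np.eye(4);T[:3,3]=p['xyz'];T[:3,:3]=rot(p['orientation']);return T
def rot(o):
    o=np.array(o,float)
    return o if o.shape==(3,3) else R.from_euler('xyz',o).as_matrix()
def cloud(p):
    f=240/np.tan(np.radians(p['vertical_fov'])/2);v,u=np.mgrid[0:480,0:640];z=p['range_z']
    c=np.stack([(u-p['cx'])/f*z,(v-p['cy'])/f*z,z],-1);T=pose(p)
    return c@T[:3,:3].T+T[:3,3]
def save(p,n): cv2.imwrite('pics/'+n,p['pixels'][:,:,::-1])
E
cat > a.py <<'E'
from h import *
s=env.get_state();print(s)
for n in['top','scene']:
    p=cam(n);save(p,n+'0.png');print(n,p['vertical_fov'],p.get('xyz'),p.get('orientation'),p['cx'],p['cy'])
    c=cloud(p);np.save(n+'.npy',c);np.save(n+'i.npy',p['pixels'])
    for l in['tray','jar','cap','panel_left','panel_right','panel_near','key_bowl','pen_cup','fob','yellow_clip']:
        for d in spotter.look_for(p,l)[:1]:
            u,v=int(d['xy'][0]*640),int(d['xy'][1]*480);print(l,round(d['conf'],2),u,v,c[v,u].round(3))
E
python3 a.py
```

```text
pics
{'time_s': 0.0, 'q': array([ 1.10197548e+00,  1.26360246e-01, -4.05982597e-02,  1.40535666e+00,
        1.77100959e-05,  1.57080115e+00]), 'joint_velocities': array([ 3.96978654e-04, -1.55999163e-03, -8.12889619e-05, -1.74992286e-03,
        3.82966761e-04, -1.56872963e-03]), 'joint_efforts': array([-6.01835272e-04, -4.35916328e+01,  3.52921879e+01,  1.74788438e-02,
       -3.58578302e-05, -2.19743652e-05]), 'position': array([0.2370515 , 0.46804473, 0.25554324]), 'tool_rot': array([-3.14007382e+00, -1.77027431e-05,  2.67276696e+00]), 'force': array([ 0.70672567,  0.03693517, -0.12094105]), 'wrist_torque': array([0.05471883, 0.01353011, 0.06206059]), 'gripper_force': 0.0, 'finger_gap': 0.08545494473964779}
top 56.960673741744934 [0.42048795 0.01509955 1.04689092] [-2.91156427e+00  2.66303150e-03 -1.63418075e+00] 310.561560922641 229.48221289140056
tray 0.72 356 301 [ 0.487 -0.092  0.006]
jar 0.68 357 298 [ 0.49  -0.09   0.054]
cap 0.89 362 287 [ 0.511 -0.1    0.081]
panel_left 0.59 341 286 [ 0.522 -0.059  0.017]
panel_right 0.93 386 293 [ 0.499 -0.162  0.019]
panel_near 0.55 359 311 [ 0.463 -0.095  0.023]
key_bowl 0.88 488 264 [ 0.553 -0.412  0.006]
pen_cup 0.79 140 284 [0.558 0.411 0.005]
fob 0.89 272 175 [0.807 0.089 0.012]
yellow_clip 0.42 360 285 [ 0.516 -0.097  0.077]
scene 57.51269285692935 [ 1.10049073 -0.30586641  0.73650528] [-2.44019684  0.01005134  0.99198574] 320.50085162888854 241.9697824778413
tray 0.76 246 257 [ 0.539 -0.133  0.021]
jar 0.66 247 249 [ 0.539 -0.127  0.043]
cap 0.69 241 230 [ 0.516 -0.124  0.078]
panel_left 0.77 269 234 [ 0.51  -0.063  0.022]
panel_right 0.77 222 253 [ 0.501 -0.17   0.02 ]
key_bowl 0.79 110 319 [ 0.518 -0.415  0.006]
pen_cup 0.87 434 159 [0.565 0.353 0.078]
fob 0.78 407 298 [0.797 0.086 0.01 ]
yellow_clip 0.57 321 363 [ 0.818 -0.129  0.014]
```

```bash
cat > b.py <<'E'
from h import *
out=[]
red=[];blue=[]
for n in['top','scene']:
    c=np.load(n+'.npy');i=np.load(n+'i.npy');h=cv2.cvtColor(i,cv2.COLOR_RGB2HSV)
    near=np.hypot(c[...,0]-.51,c[...,1]+.11)<.16
    m=near&(h[...,1]>100)&((h[...,0]<10)|(h[...,0]>170))&(c[...,2]>.072)&(c[...,2]<.09)
    P=c[m];(x,y),r=cv2.minEnclosingCircle(P[:,:2].astype(np.float32));print(n,'cap',P.shape,x,y,r,np.median(P[:,2]), P[:,:2].mean(0))
    b=near&(h[...,1]>100)&(h[...,0]>98)&(h[...,0]<125)
    k,lab,st,ce=cv2.connectedComponentsWithStats(b.astype(np.uint8))
    for j in range(1,k):
        if st[j,4]<30: continue
        Q=c[lab==j];q0=Q.mean(0);U,S,V=np.linalg.svd(Q-q0);nn=V[2]*np.sign(V[2,2]);print(' blue',st[j,4],ce[j].round(),q0.round(3),'n',nn.round(3),'tilt',np.arccos(nn[2]).round(3),'az',np.arctan2(nn[1],nn[0]).round(3),'z',Q[:,2].min().round(3),Q[:,2].max().round(3))
t=np.load('topi.npy')[:,:,::-1];s=np.load('scenei.npy')[:,:,::-1]
a=cv2.resize(t[240:340,300:420],(480,400));b=cv2.resize(s[190:290,180:300],None,None,2.6,4)
cv2.imwrite('pics/c0.png',np.hstack([a,b]))
E
python3 b.py
```

```text
top cap (491, 3) 0.5129942893981934 -0.11134675145149231 0.027580926194787025 0.07981205851234108 [ 0.51250523 -0.11105721]
 blue 333 [341. 285.] [ 0.524 -0.058  0.025] n [-0.177 -0.982  0.071] tilt 1.5 az -1.749 z 0.01 1.047
 blue 375 [387. 292.] [ 0.501 -0.163  0.025] n [-0.19  -0.972  0.14 ] tilt 1.43 az -1.764 z 0.01 1.047
 blue 348 [361. 312.] [ 0.46  -0.1    0.025] n [ 0.965 -0.249  0.085] tilt 1.485 az -0.252 z 0.009 1.047
scene cap (425, 3) 0.5144193768501282 -0.1153833419084549 0.027595816180109978 0.07862536973054923 [ 0.51587378 -0.11664365]
 blue 294 [272. 240.] [ 0.527 -0.064  0.02 ] n [-0.101 -0.508  0.855] tilt 0.545 az -1.767 z 0.009 0.03
 blue 309 [224. 254.] [ 0.505 -0.169  0.02 ] n [0.114 0.519 0.847] tilt 0.56 az 1.354 z 0.009 0.032
```

View pics/c0.png

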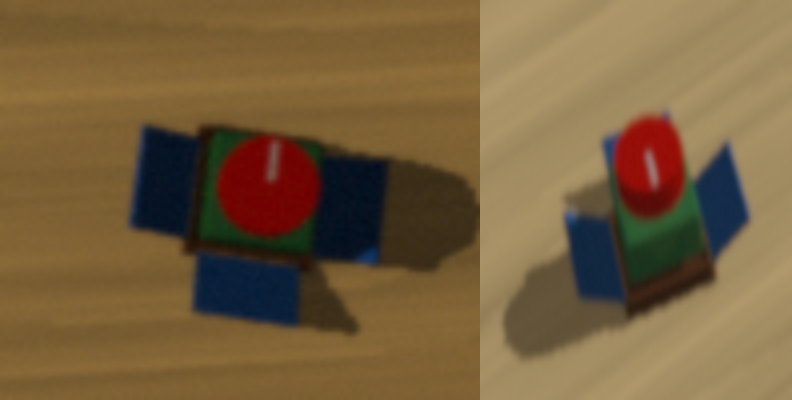

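View pics/top0.png

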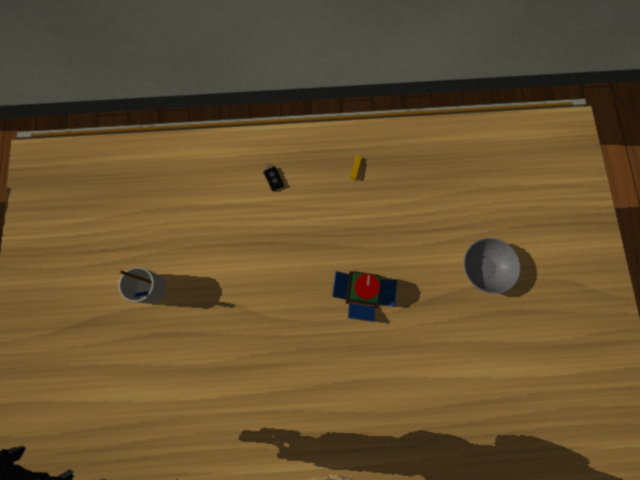

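```bash
cat >> h.py <<'E'
def goto(pos,yaw):
    "tool-frame shift and turn from present commanded~measured pose to a tool-down pose"
    s=env.get_state();A=rot(s['tool_rot']);B=R.from_euler('xyz',[np.pi,0,yaw]).as_matrix()
    d=A.T@(np.array(pos)-s['position']);w=R.from_matrix(A.T@B).as_rotvec()
    print('shift mm',(d*1000).round(1),'turn',w.round(3),'rows>=',np.ceil(max(np.linalg.norm(d)/.0417,np.linalg.norm(w)/.125)))
E
sed -i 's/near=np.hypot/near=(c[...,2]<.2)\&np.hypot/' b.py; python3 b.py; python3 - <<'E'
from h import *
p=cam('wrist');print(np.round(p['T_tool_cam'],3),p['vertical_fov'])
save(p,'w0.png'); c=cloud(p)
T=np.linalg.inv(pose(p)); z=p['range_z']
print((z>0).mean(), z[z>0].min())
goto((.50,-.02,.25),1.37)
E
```

```text
[[-0.001 -0.947 -0.322  0.082]
 [ 1.    -0.    -0.001  0.001]
 [ 0.001 -0.322  0.947 -0.118]
 [ 0.     0.     0.     1.   ]] 70.3822427133833
0.99591796875 0.06250728
shift mm [-455.1 -316.9    6.3] turn [-0.     0.     1.303] rows>= 14.0Traceback (most recent call last):
  File "b.py", line 6, in <module>
    near=(c[...,2]<.2)&np.hypot(c[...,0]-.51,c[...,1]+.11)<.16
         ~~~~~~~~~~~~~^~~~~~~~~~~~~~~~~~~~~~~~~~~~~~~~~~~~
TypeError: ufunc 'bitwise_and' not supported for the input types, and the inputs could not be safely coerced to any supported types according to the casting rule ''safe''
```

The manual's scale: shifts go in shares of 0.6 m and turns go in shares of pi/2 rad. Converting my numbers, -0.503 m / 0.6 = -0.8383, -0.08 m / 0.6 = -0.1333, 1.3 rad / 1.5708 = 0.8276.

apply_moves:
  motion:
    - [0,[-0.1667,-0.1333,0.01],[0,0,0.1655]]
    - [0,[-0.3333,-0.2667,0.01],[0,0,0.331]]
    - [0,[-0.5,-0.4,0.01],[0,0,0.4966]]
    - [0,[-0.6667,-0.5,0.01],[0,0,0.6621]]
    - [0,[-0.8383,-0.6367,0.01],[0,0,0.8276]]
    - [0,[-0.8383,-0.6367,0.01],[0,0,0.8276]]
    - [0,[-0.8383,-0.6367,0.01],[0,0,0.8276]]
    - [0,[-0.8383,-0.6367,0.01],[0,0,0.8276]]
    - [0,[-0.8383,-0.6367,0.01],[0,0,0.8276]]
    - [0,[-0.8383,-0.6367,0.01],[0,0,0.8276]]
    - [0,[-0.8383,-0.6367,0.01],[0,0,0.8276]]
    - [0,[-0.8383,-0.6367,0.01],[0,0,0.8276]]
    - [0,[-0.8383,-0.6367,0.01],[0,0,0.8276]]
    - [0,[-0.8383,-0.6367,0.01],[0,0,0.8276]]
    - [0,[-0.8383,-0.6367,0.01],[0,0,0.8276]]
    - [0,[-0.8383,-0.6367,0.01],[0,0,0.8276]]
    - [0,[-0.8383,-0.6367,0.01],[0,0,0.8276]]
    - [0,[-0.8383,-0.6367,0.01],[0,0,0.8276]]
    - [0,[-0.8383,-0.6367,0.01],[0,0,0.8276]]
    - [0,[-0.8383,-0.6367,0.01],[0,0,0.8276]]

```text
time_s: 2.82
position: [0.5129, -0.0984, 0.2506]
tool_rot: [3.141, -0.0, 1.375]
force: [-0.1, -0.1, 0.2]
finger_gap: 0.0001
gripper_force: 0.0
```

```bash
cat > w.py <<'E'
from h import *
import sys
p=cam('wrist');save(p,sys.argv[1]);c=cloud(p);h=cv2.cvtColor(p['pixels'],cv2.COLOR_RGB2HSV)
print(p['state']['position'].round(4),p['state']['tool_rot'].round(3),p['state']['finger_gap'])
near=(c[...,2]<.15)&(p['range_z']>.12)&(np.hypot(c[...,0]-.51,c[...,1]+.11)<.16)
m=near&(h[...,1]>100)&((h[...,0]<10)|(h[...,0]>170))&(c[...,2]>.074)&(c[...,2]<.09)
P=c[m];(x,y),r=cv2.minEnclosingCircle(P[:,:2].astype(np.float32));print('cap',len(P),x,y,r,np.median(P[:,2]),P.mean(0))
b=near&(h[...,1]>100)&(h[...,0]>98)&(h[...,0]<125)
k,lab,st,ce=cv2.connectedComponentsWithStats(cv2.erode(b.astype(np.uint8),np.ones((3,3))))
for j in range(1,k):
    if st[j,4]<150: continue
    Q=c[lab==j];q0=Q.mean(0);V=np.linalg.svd(Q-q0,full_matrices=False)[2];nn=V[2]*np.sign(V[2,2]);az=np.arctan2(nn[1],nn[0])
    (bx,by),sz,an=cv2.minAreaRect(Q[:,:2].astype(np.float32))
    print('blue',st[j,4],ce[j].round(),q0.round(4),'tilt',np.arccos(nn[2]).round(3),'az',az.round(3),'z',np.percentile(Q[:,2],[1,99]).round(4),'rect',round(bx,4),round(by,4),np.round(sz,4),round(an,1))
E
python3 w.py w1.png
```

```text
[ 0.5129 -0.0984  0.2506] [ 3.141 -0.     1.375] 9.739531456883067e-05
cap 2638 0.5130820274353027 -0.11295431107282639 0.0275278277695179 0.08006336029476532 [ 0.5128253  -0.11164129  0.07995812]
blue 1537 [329. 168.] [ 0.5243 -0.0599  0.0223] tilt 0.545 az -1.784 z [0.0121 0.0316] rect 0.5243 -0.0608 [0.0318 0.0557] 77.2
blue 1575 [277. 218.] [ 0.4605 -0.1011  0.0221] tilt 0.558 az -0.212 z [0.0122 0.0315] rect 0.4606 -0.1023 [0.0563 0.0308] 78.1
blue 865 [326. 274.] [ 0.4998 -0.1721  0.0257] tilt 0.548 az 1.36 z [0.0185 0.031 ] rect 0.5007 -0.1701 [0.0226 0.0558] 76.7
```

View pics/w1.png

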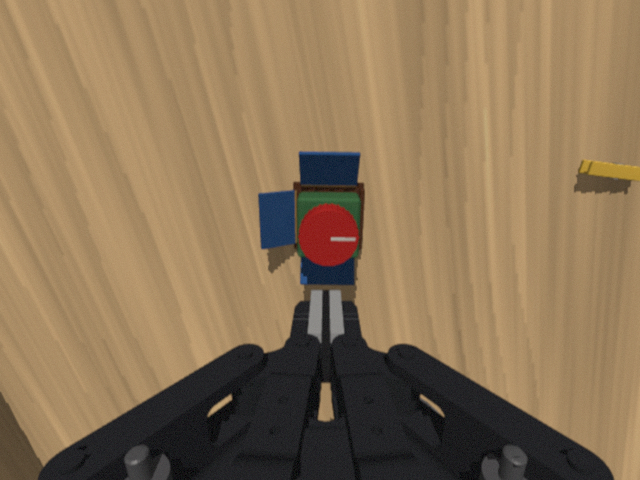

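```bash
python3 - <<'E'
from h import *
p=cam('wrist');c=cloud(p);s=p['state'];A=rot(s['tool_rot']);t=(c-s['position'])@A
m=(p['range_z']>0)&(p['range_z']<.19)
t=t[m]
for z in range(-60,32,6):
    k=(abs(t[:,2]*1000-z)<3)&(abs(t[:,1])<.06)
    if k.sum(): print(z,k.sum(),'x',np.percentile(t[k,0]*1000,[1,50,99]).round(1),'y',np.percentile(t[k,1]*1000,[1,99]).round(1))
yaw=1.359;v=np.array([.2104,.9776]);C=np.array([.513,-.112])
goto([*(C+v*.100),.15],yaw)
E
```

```text
-60 10442 x [ 4.3 12.4 18.6] y [-58.2  58.2]
-54 8466 x [-6.3 12.3 18.5] y [-54.7  55.9]
-48 7595 x [-9.  12.  18.4] y [-49.6  50.8]
-42 4491 x [-8.8 12.5 18.3] y [-45.1  46.6]
-36 3948 x [-8.9 11.7 13.6] y [-40.5  41.9]
-30 5443 x [-7.7  8.6 14.3] y [-36.   37.3]
-24 2512 x [-7.9 12.4 14.6] y [-32.3  33.3]
-18 924 x [-9.4 12.4 14.7] y [-26.2  26.5]
-12 751 x [-9.7  9.3 12.7] y [-8.1  7.9]
-6 537 x [ 7.1 11.3 12.4] y [-12.8  14. ]
0 537 x [ 7.  11.1 12.4] y [-12.7  13.9]
6 489 x [ 6.8  8.4 12.3] y [-12.7  13.9]
12 435 x [ 7.1  8.4 12.3] y [-12.8  13.8]
18 244 x [ 7.1 11.5 12.4] y [-11.2  12.8]
shift mm [ 86.7   4.2 100.7] turn [ 0.001 -0.     0.016] rows>= 4.0
```

In the tool's units: 0.2155 m / 0.6 = 0.3592, 0.21 m / 0.6 = 0.35, 0.016 rad / 1.5708 = 0.0102.

apply_moves:
  motion:
    - [0,[0.0667,0.0033,0],[0,0,0.0051]]
    - [0,[0.1333,0.0067,0.0333],[0,0,0.0102]]
    - [0,[0.145,0.0067,0.1],[0,0,0.0102]]
    - [0,[0.145,0.0067,0.1667],[0,0,0.0102]]
    - [0,[0.145,0.0067,0.2333],[0,0,0.0102]]
    - [0,[0.145,0.0067,0.3],[0,0,0.0102]]
    - [0,[0.145,0.0067,0.35],[0,0,0.0102]]
    - [0,[0.145,0.0067,0.3592],[0,0,0.0102]]
    - [0,[0.145,0.0067,0.3592],[0,0,0.0102]]
    - [0,[0.145,0.0067,0.3592],[0,0,0.0102]]
    - [0,[0.145,0.0067,0.3592],[0,0,0.0102]]

```text
time_s: 3.83
position: [0.5362, -0.015, 0.0374]
tool_rot: [3.138, -0.001, 1.357]
force: [1.1, -0.2, 0.5]
finger_gap: -0.0
gripper_force: 0.0
```

```bash
cat > arc.py <<'E'
from h import *
import sys
# args: outward unit in tray frame ('l','r','n'), press mm; prints tool-frame rows for arc
yaw=-.212;u=np.array([np.cos(yaw),np.sin(yaw)]);v=np.array([-u[1],u[0]]);C=np.array([.513,-.112])
o={'l':v,'r':-v,'n':-u}[sys.argv[1]]
s=env.get_state();A=rot(s['tool_rot']);print(s['position'].round(4),s['tool_rot'].round(3),s['force'].round(1))
half=float(sys.argv[2])
r=s['position'][:2]-C;print('d',r@o,'side',r@[-o[1],o[0]])
for th in list(np.linspace(.5,1.57,13)):
    pr=.001+.002*max(0,(th-1.2)/.37)
    d=half+.038+.04*np.cos(th)-pr; P=np.array([*(C+o*d),.014+.04*np.sin(th)])
    print(round(th,2),(A.T@(P-s['position'])*1000).round(1))
E
python3 arc.py l .011
```

```text
[ 0.5362 -0.015   0.0374] [ 3.138e+00 -1.000e-03  1.357e+00] [ 1.1 -0.2  0.5]
d 0.09970749934252018 side -0.002232309916815896
0.5 [-16.6  -2.2   4.2]
0.59 [-18.5  -2.2   1.2]
0.68 [-20.6  -2.2  -1.7]
0.77 [-22.9  -2.2  -4.4]
0.86 [-25.5  -2.2  -6.8]
0.95 [-28.3  -2.2  -9. ]
1.04 [-31.3  -2.1 -11. ]
1.12 [-34.4  -2.1 -12.7]
1.21 [-37.8  -2.1 -14.1]
1.3 [-41.6  -2.1 -15.2]
1.39 [-45.6  -2.1 -16. ]
1.48 [-49.6  -2.1 -16.5]
1.57 [-53.7  -2.1 -16.6]
```

In the tool's units: -0.0535 m / 0.6 = -0.0892, -0.0496 m / 0.6 = -0.0827.

apply_moves:
  motion:
    - [0,[-0.0242,-0.0033,0.0067],[0,0,0]]
    - [0,[-0.0277,-0.0033,0.0067],[0,0,0]]
    - [0,[-0.0308,-0.0033,0.0017],[0,0,0]]
    - [0,[-0.0343,-0.0033,-0.0033],[0,0,0]]
    - [0,[-0.0382,-0.0033,-0.0075],[0,0,0]]
    - [0,[-0.0425,-0.0033,-0.0117],[0,0,0]]
    - [0,[-0.0472,-0.0033,-0.0158],[0,0,0]]
    - [0,[-0.0522,-0.0033,-0.0192],[0,0,0]]
    - [0,[-0.0573,-0.0033,-0.0225],[0,0,0]]
    - [0,[-0.063,-0.0033,-0.025],[0,0,0]]
    - [0,[-0.0693,-0.0033,-0.0267],[0,0,0]]
    - [0,[-0.076,-0.0033,-0.0283],[0,0,0]]
    - [0,[-0.0827,-0.0033,-0.0292],[0,0,0]]
    - [0,[-0.0892,-0.0033,-0.0292],[0,0,0]]
    - [0,[-0.0892,-0.0033,-0.0292],[0,0,0]]
    - [0,[-0.0892,-0.0033,-0.0292],[0,0,0]]

```text
time_s: 5.17
position: [0.5228, -0.0655, 0.0547]
tool_rot: [3.138, -0.004, 1.358]
force: [0.1, 6.2, 5.0]
finger_gap: -0.0
gripper_force: 3.4
```

```bash
python3 arc.py l .011|head -2;python3 w.py w2.png
```

```text
[ 0.5228 -0.0655  0.0547] [ 3.138 -0.004  1.358] [0.1 6.2 5. ]
d 0.047488895273820574 side 0.00024178865873541663
[ 0.5228 -0.0655  0.0547] [ 3.138 -0.004  1.358] -2.6436952616524843e-05
cap 29 0.5209201574325562 -0.07757987827062607 0.009553524665534496 0.07486204998769444 [ 0.52047709 -0.07735312  0.07512097]
blue 2447 [240. 338.] [ 0.4767 -0.0757  0.0259] tilt 1.328 az -1.429 z [0.0118 0.0463] rect 0.4766 -0.0794 [0.0562 0.0211] 0.7
blue 885 [374. 328.] [ 0.544  -0.0807  0.031 ] tilt 1.547 az -1.793 z [0.0124 0.0468] rect 0.5437 -0.0808 [0.0031 0.012 ] 74.2
```

View pics/w2.png

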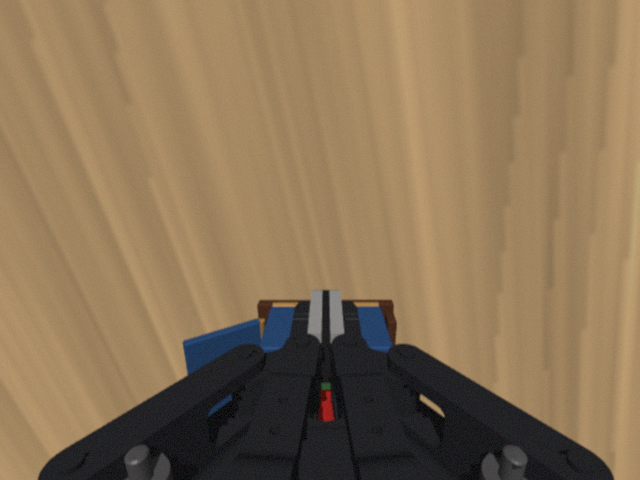

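In the tool's units: -0.003 m / 0.6 = -0.005, -0.0015 m / 0.6 = -0.0025.

apply_moves:
  motion:
    - [0,[-0.0025,0,0],[0,0,0]]
    - [0,[-0.005,0,0],[0,0,0]]
    - [0,[-0.005,0,0],[0,0,0]]
    - [0,[-0.005,0,0],[0,0,0]]

```text
time_s: 5.55
position: [0.5225, -0.0667, 0.0547]
tool_rot: [3.138, -0.008, 1.359]
force: [3.0, 14.1, 5.0]
finger_gap: 0.0003
gripper_force: 6.8
```

```bash
python3 w.py w3.png
```

```text
[ 0.5225 -0.0667  0.0547] [ 3.138 -0.008  1.359] 0.00027226994795840357
cap 58 0.5206538438796997 -0.08097095787525177 0.007868829183280468 0.07461115273048252 [ 0.519456   -0.08368562  0.07474585]
blue 2679 [240. 337.] [ 0.4766 -0.0764  0.0255] tilt 1.349 az -1.423 z [0.0116 0.046 ] rect 0.476 -0.0805 [0.0566 0.0216] 0.0
blue 956 [374. 327.] [ 0.5437 -0.0814  0.0309] tilt 1.562 az 1.35 z [0.0123 0.0466] rect 0.5433 -0.082 [0.0037 0.0121] 78.4
```

In the tool's units: -0.003 m / 0.6 = -0.005, -0.0015 m / 0.6 = -0.0025.

apply_moves:
  motion:
    - [0,[-0.0025,0,0],[0,0,0]]
    - [0,[-0.005,0,0],[0,0,0]]
    - [0,[-0.005,0,0],[0,0,0]]
    - [0,[-0.005,0,0],[0,0,0]]

```text
time_s: 5.93
position: [0.5224, -0.0671, 0.0548]
tool_rot: [3.138, -0.015, 1.361]
force: [4.0, 23.6, 5.8]
finger_gap: 0.0002
gripper_force: 12.0
```

```bash
python3 w.py w4.png; python3 - <<'E'
from h import *
yaw=1.359;v=np.array([.2104,.9776]);C=np.array([.513,-.112])
goto([*(C+v*.075),.054],yaw)
goto([*(C+v*.075),.16],yaw)
goto([*(C-v*.100),.16],yaw)
goto([*(C-v*.100),.035],yaw)
E
```

```text
[ 0.5224 -0.0671  0.0548] [ 3.138 -0.015  1.361] 0.0001913761871001595
cap 77 0.5187554359436035 -0.08676032721996307 0.0029199535492807627 0.07491662836810162 [ 0.51926824 -0.0841681   0.07494323]
blue 2648 [239. 337.] [ 0.4759 -0.0765  0.0256] tilt 1.345 az -1.428 z [0.0117 0.0461] rect 0.4763 -0.0801 [0.0209 0.0563] 89.7
blue 960 [374. 327.] [ 0.5437 -0.0815  0.0311] tilt 1.559 az 1.347 z [0.0125 0.0469] rect 0.5433 -0.082 [0.0034 0.0121] 74.7
shift mm [29.1  0.3  1.2] turn [ 0.003 -0.014  0.002] rows>= 1.0
shift mm [  30.7    0.7 -104.8] turn [ 0.003 -0.014  0.002] rows>= 3.0
shift mm [-144.3    0.3 -107.3] turn [ 0.003 -0.014  0.002] rows>= 5.0
shift mm [-1.461e+02 -1.000e-01  1.760e+01] turn [ 0.003 -0.014  0.002] rows>= 4.0
```

In the tool's units: -0.14 m / 0.6 = -0.2333, -0.035 m / 0.6 = -0.0583.

apply_moves:
  motion:
    - [0,[0.0583,0,0],[0,0,0]]
    - [0,[0.0583,0,-0.0583],[0,0,0]]
    - [0,[0.0583,0,-0.1167],[0,0,0]]
    - [0,[0.025,0,-0.1667],[0,0,0]]
    - [0,[-0.0417,0,-0.1783],[0,0,0]]
    - [0,[-0.1083,0,-0.1783],[0,0,0]]
    - [0,[-0.175,0,-0.1783],[0,0,0]]
    - [0,[-0.2333,0,-0.1667],[0,0,0]]
    - [0,[-0.2333,0,-0.1333],[0,0,0]]
    - [0,[-0.2333,0,-0.0667],[0,0,0]]
    - [0,[-0.2333,0,-0.0167],[0,0,0]]
    - [0,[-0.2333,0,0.0292],[0,0,0]]
    - [0,[-0.2333,0,0.0292],[0,0,0]]
    - [0,[-0.2333,0,0.0292],[0,0,0]]

```text
time_s: 7.15
position: [0.4895, -0.2094, 0.0349]
tool_rot: [-3.14, -0.0, 1.357]
force: [-0.0, -0.5, 0.5]
finger_gap: -0.0002
gripper_force: 0.0
```

```bash
python3 arc.py r .009
```

```text
[ 0.4895 -0.2094  0.0349] [-3.14  -0.     1.357] [-0.  -0.5  0.5]
d 0.1001468882677494 side -0.0024472206447364725
0.5 [19.   2.4  1.7]
0.59 [20.9  2.4 -1.4]
0.68 [23.   2.4 -4.2]
0.77 [25.4  2.4 -6.9]
0.86 [28.   2.4 -9.4]
0.95 [ 30.8   2.4 -11.6]
1.04 [ 33.7   2.4 -13.5]
1.12 [ 36.9   2.3 -15.2]
1.21 [ 40.2   2.3 -16.6]
1.3 [ 44.1   2.3 -17.7]
1.39 [ 48.1   2.3 -18.5]
1.48 [ 52.1   2.3 -19. ]
1.57 [ 56.1   2.3 -19.1]
```

In the tool's units: 0.059 m / 0.6 = 0.0983, 0.0561 m / 0.6 = 0.0935.

apply_moves:
  motion:
    - [0,[0.0258,0.0033,0.0033],[0,0,0]]
    - [0,[0.0317,0.004,0.0028],[0,0,0]]
    - [0,[0.035,0.004,-0.0023],[0,0,0]]
    - [0,[0.0383,0.004,-0.007],[0,0,0]]
    - [0,[0.0423,0.004,-0.0117],[0,0,0]]
    - [0,[0.0467,0.004,-0.0158],[0,0,0]]
    - [0,[0.0513,0.004,-0.0197],[0,0,0]]
    - [0,[0.0562,0.004,-0.023],[0,0,0]]
    - [0,[0.0615,0.004,-0.0258],[0,0,0]]
    - [0,[0.067,0.004,-0.0283],[0,0,0]]
    - [0,[0.0735,0.004,-0.03],[0,0,0]]
    - [0,[0.0802,0.004,-0.0317],[0,0,0]]
    - [0,[0.0868,0.004,-0.0325],[0,0,0]]
    - [0,[0.0935,0.004,-0.0325],[0,0,0]]
    - [0,[0.0983,0.004,-0.0325],[0,0,0]]
    - [0,[0.0983,0.004,-0.0325],[0,0,0]]
    - [0,[0.0983,0.004,-0.0325],[0,0,0]]

```text
time_s: 8.57
position: [0.5042, -0.1611, 0.0568]
tool_rot: [3.139, 0.021, 1.352]
force: [-7.2, -33.7, -6.4]
finger_gap: -0.0002
gripper_force: 17.4
```

```bash
python3 arc.py r .009|head -2; python3 w.py w5.png
```

```text
[ 0.5042 -0.1611  0.0568] [3.139 0.021 1.352] [ -7.2 -33.7  -6.4]
d 0.04986178298217931 side 0.001719826242065946
[ 0.5042 -0.1611  0.0568] [3.139 0.021 1.352] -0.000150378180648862
cap 0 0.0 0.0 0.0 nan [nan nan nan]
blue 8892 [194. 196.] [ 0.4587 -0.0985  0.0236] tilt 0.555 az -0.211 z [0.014  0.0317] rect 0.4601 -0.1023 [0.0584 0.0313] 77.6
  return _methods._mean(a, axis=axis, dtype=dtype,
  ret = ret.dtype.type(ret / rcount)
w.py:7: RuntimeWarning: Mean of empty slice.
  P=c[m];(x,y),r=cv2.minEnclosingCircle(P[:,:2].astype(np.float32));print('cap',len(P),x,y,r,np.median(P[:,2]),P.mean(0))
  ret = um.true_divide(
```

In the tool's units: -0.106 m / 0.6 = -0.1767, 0.039 m / 0.6 = 0.065, 1.57 rad / 1.5708 = 0.9995.

apply_moves:
  motion:
    - [0,[-0.05,0,0],[0,0,0]]
    - [0,[-0.05,0,-0.0583],[0,0,0]]
    - [0,[-0.05,0,-0.1167],[0,0,0.0764]]
    - [0,[-0.05,-0.05,-0.1667],[0,0,0.1528]]
    - [0,[-0.0167,-0.1,-0.1767],[0,0,0.2292]]
    - [0,[0.0167,-0.15,-0.1767],[0,0,0.3056]]
    - [0,[0.065,-0.1667,-0.1767],[0,0,0.382]]
    - [0,[0.065,-0.1667,-0.1767],[0,0,0.4584]]
    - [0,[0.065,-0.1667,-0.1767],[0,0,0.5348]]
    - [0,[0.065,-0.1667,-0.1767],[0,0,0.6112]]
    - [0,[0.065,-0.1667,-0.1767],[0,0,0.6875]]
    - [0,[0.065,-0.1667,-0.1767],[0,0,0.7639]]
    - [0,[0.065,-0.1667,-0.1767],[0,0,0.8403]]
    - [0,[0.065,-0.1667,-0.1767],[0,0,0.9167]]
    - [0,[0.065,-0.1667,-0.15],[0,0,0.9995]]
    - [0,[0.065,-0.1667,-0.0833],[0,0,0.9995]]
    - [0,[0.065,-0.1667,-0.0167],[0,0,0.9995]]
    - [0,[0.065,-0.1667,0.0325],[0,0,0.9995]]
    - [0,[0.065,-0.1667,0.0325],[0,0,0.9995]]
    - [0,[0.065,-0.1667,0.0325],[0,0,0.9995]]

```text
time_s: 10.28
position: [0.4158, -0.0931, 0.0363]
tool_rot: [3.142, -0.0, -0.213]
force: [0.9, 0.4, 0.8]
finger_gap: 0.0001
gripper_force: 0.0
```

```bash
sed -i 's/C=np.array.*/C=np.array([.5126,-.114])/' arc.py; python3 arc.py n .0105
```

```text
[ 0.4158 -0.0931  0.0363] [ 3.142 -0.    -0.213] [0.9 0.4 0.8]
d 0.09907659072817081 side -4.18240651137991e-05
0.5 [16.5  0.   3.1]
0.59 [18.3  0.   0. ]
0.68 [20.4  0.  -2.8]
0.77 [22.8  0.  -5.5]
0.86 [25.4  0.  -8. ]
0.95 [ 28.2   0.  -10.2]
1.04 [ 31.2   0.  -12.1]
1.12 [ 34.3   0.  -13.8]
1.21 [ 37.7   0.  -15.2]
1.3 [ 41.5   0.  -16.3]
1.39 [ 45.5   0.  -17.1]
1.48 [ 49.5   0.  -17.6]
1.57 [ 53.5  -0.  -17.7]
```

In the tool's units: 0.0535 m / 0.6 = 0.0892, 0.0495 m / 0.6 = 0.0825.

apply_moves:
  motion:
    - [0,[0.0217,0,0.005],[0,0,0]]
    - [0,[0.0275,0,0.005],[0,0,0]]
    - [0,[0.0305,0,0],[0,0,0]]
    - [0,[0.034,0,-0.005],[0,0,0]]
    - [0,[0.038,0,-0.0092],[0,0,0]]
    - [0,[0.0423,0,-0.0133],[0,0,0]]
    - [0,[0.047,0,-0.0173],[0,0,0]]
    - [0,[0.052,0,-0.0208],[0,0,0]]
    - [0,[0.0572,0,-0.0237],[0,0,0]]
    - [0,[0.0628,0,-0.0262],[0,0,0]]
    - [0,[0.0692,0,-0.028],[0,0,0]]
    - [0,[0.0758,0,-0.0293],[0,0,0]]
    - [0,[0.0825,0,-0.03],[0,0,0]]
    - [0,[0.0892,0,-0.03],[0,0,0]]
    - [0,[0.0892,0,-0.03],[0,0,0]]
    - [0,[0.0892,0,-0.03],[0,0,0]]

```text
time_s: 11.62
position: [0.465, -0.1038, 0.0548]
tool_rot: [-3.141, 0.005, -0.213]
force: [-13.2, 3.2, 4.0]
finger_gap: 0.0003
gripper_force: 6.8
```

```bash
python3 arc.py n .0105|head -2
```

```text
[ 0.465  -0.1038  0.0548] [-3.141  0.005 -0.213] [-13.2   3.2   4. ]
d 0.04872630010034374 side 3.862761903633723e-05
```

Push a bit more to confirm the stop.

In the tool's units: 0.0035 m / 0.6 = 0.0058, 0.003 m / 0.6 = 0.005.

apply_moves:
  motion:
    - [0,[0.0025,0,0],[0,0,0]]
    - [0,[0.005,0,0],[0,0,0]]
    - [0,[0.0058,0,0],[0,0,0]]
    - [0,[0.0058,0,0],[0,0,0]]
    - [0,[0.0058,0,0],[0,0,0]]

```text
time_s: 12.03
position: [0.4652, -0.1038, 0.0547]
tool_rot: [-3.141, 0.011, -0.213]
force: [-24.4, 6.1, 16.0]
finger_gap: 0.0002
gripper_force: 12.7
```

```bash
python3 arc.py n .0105|head -2
```

```text
[ 0.4652 -0.1038  0.0547] [-3.141  0.011 -0.213] [-24.4   6.1  16. ]
d 0.048504200015589 side 2.532356851953771e-05
```

In the tool's units: -0.195 m / 0.6 = -0.325, 0.042 m / 0.6 = 0.07.

apply_moves:
  motion:
    - [0,[-0.05,0,0],[0,0,0]]
    - [0,[-0.05,0,-0.05],[0,0,0]]
    - [0,[-0.05,0,-0.1],[0,0,0]]
    - [0.0854,[-0.05,0,-0.1667],[0,0,0]]
    - [0.0854,[-0.0167,0,-0.225],[0,0,0]]
    - [0.0854,[0.0333,0,-0.2667],[0,0,0]]
    - [0.0854,[0.07,0,-0.3],[0,0,0]]
    - [0.0854,[0.07,0,-0.325],[0,0,0]]
    - [0.0854,[0.07,0,-0.325],[0,0,0]]
    - [0.0854,[0.07,0,-0.325],[0,0,0]]
    - [0.0854,[0.07,0,-0.325],[0,0,0]]

```text
time_s: 12.95
position: [0.5118, -0.114, 0.2487]
tool_rot: [-3.142, -0.001, -0.213]
force: [-0.9, -0.8, -0.4]
finger_gap: 0.0856
gripper_force: 0.0
```

```bash
python3 w.py w6.png; python3 - <<'E'
from h import *
out=[]
p=cam('scene');c=cloud(p);h=cv2.cvtColor(p['pixels'],cv2.COLOR_RGB2HSV)
w=cv2.imread('pics/w6.png')[60:420,120:520]
s=p['pixels'][190:290,180:300,::-1];cv2.imwrite('pics/c6.png',np.hstack([w,cv2.resize(s,(360,360))]))
E
```

```text
[ 0.5118 -0.114   0.2487] [-3.142e+00 -1.000e-03 -2.130e-01] 0.08555814990054889
cap 2792 0.5134494304656982 -0.11399536579847336 0.02780003659427166 0.0800650788777012 [ 0.51431549 -0.11417703  0.07995008]
blue 167 [290. 208.] [ 0.5244 -0.0811  0.0457] tilt 1.486 az -1.784 z [0.0309 0.0478] rect 0.522 -0.0806 [0.0032 0.0571] 77.4
```

View pics/c6.png

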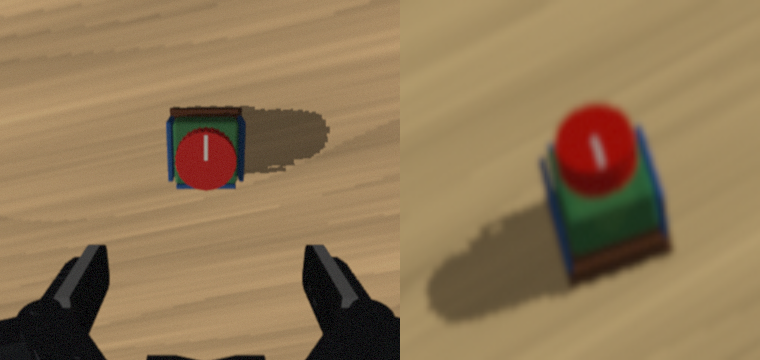

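In the tool's units: 0.17 m / 0.6 = 0.2833, 0.162 m / 0.6 = 0.27.

apply_moves:
  motion:
    - [0.0854,[0.0017,0,0.05],[0,0,0]]
    - [0.0854,[0.0017,0,0.1083],[0,0,0]]
    - [0.0854,[0.0017,0,0.1667],[0,0,0]]
    - [0.0854,[0.0017,0,0.2167],[0,0,0]]
    - [0.0854,[0.0017,0,0.25],[0,0,0]]
    - [0.0854,[0.0017,0,0.27],[0,0,0]]
    - [0.0854,[0.0017,0,0.2833],[0,0,0]]
    - [0.0854,[0.0017,0,0.2833],[0,0,0]]
    - [0.0854,[0.0017,0,0.2833],[0,0,0]]
    - [0.04,[0.0017,0,0.2833],[0,0,0]]
    - [0.03,[0.0017,0,0.2833],[0,0,0]]
    - [0.03,[0.0017,0,0.2833],[0,0,0]]
    - [0.03,[0.0017,0,0.2833],[0,0,0]]
    - [0.03,[0.0017,0,0.2833],[0,0,0]]
    - [0.03,[0.0017,0,0.2833],[0,0,0]]
    - [0.03,[0.0017,0,0.2833],[0,0,0]]

```text
time_s: 14.38
position: [0.5141, -0.1146, 0.0794]
tool_rot: [3.142, -0.003, -0.213]
force: [-1.2, 0.4, 5.7]
finger_gap: 0.0525
gripper_force: 61.6
```

```bash
python3 - <<'E'
from h import *
p=cam('wrist');save(p,'w7.png');print(p['state'])
E
```

```text
{'time_s': 14.3833, 'q': array([-2.19261683e-01,  1.87359219e-01, -3.61452878e-01,  1.01937239e+00,
       -1.06199167e-05,  3.13552100e+00]), 'joint_velocities': array([ 1.28857854e-03, -5.08848976e-05, -1.67331404e-03,  1.01445827e-03,
       -2.87336828e-04,  1.69854109e-03]), 'joint_efforts': array([ 9.86115017e-03, -4.24708664e+01,  3.13147438e+01, -5.16469739e-01,
        7.76248926e-03, -1.45044510e-05]), 'position': array([ 0.51407585, -0.11456182,  0.07942062]), 'tool_rot': array([ 3.14156618e+00, -2.61173165e-03, -2.13190010e-01]), 'force': array([-1.22906122,  0.40883114,  5.71441104]), 'wrist_torque': array([0.07922719, 0.23113725, 0.02848406]), 'gripper_force': 61.596724614501, 'finger_gap': 0.05249100961842894}
```

View pics/w7.png

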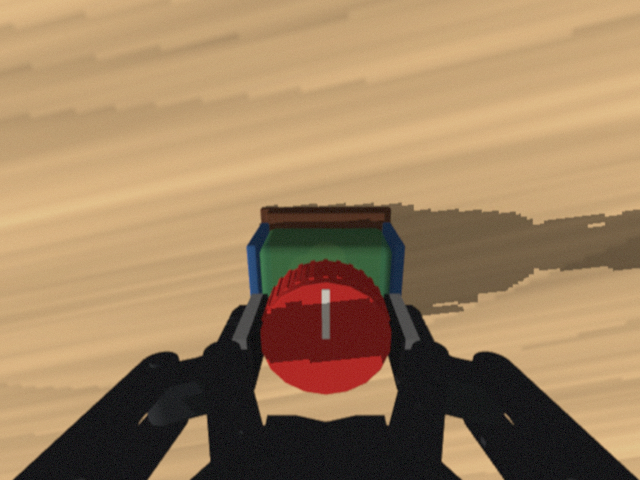

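In the tool's units: -0.8 rad / 1.5708 = -0.5093.

apply_moves:
  motion:
    - [0.03,[0,0,0],[0,0,-0.0509]]
    - [0.03,[0,0,0],[0,0,-0.1019]]
    - [0.03,[0,0,0],[0,0,-0.1528]]
    - [0.03,[0,0,0],[0,0,-0.2037]]
    - [0.03,[0,0,0],[0,0,-0.2546]]
    - [0.03,[0,0,0],[0,0,-0.3056]]
    - [0.03,[0,0,0],[0,0,-0.3565]]
    - [0.03,[0,0,0],[0,0,-0.4074]]
    - [0.03,[0,0,0],[0,0,-0.4584]]
    - [0.03,[0,0,0],[0,0,-0.5093]]
    - [0.03,[0,0,0],[0,0,-0.5093]]

```text
time_s: 15.35
position: [0.5145, -0.1138, 0.0798]
tool_rot: [3.141, -0.004, 0.591]
force: [-0.7, 2.6, 7.6]
finger_gap: 0.0531
gripper_force: 62.3
```

```bash
python3 - <<'E'
from h import *
p=cam('wrist');save(p,'w8.png');s=p['state'];print(s['position'],s['tool_rot'],s['wrist_torque'],s['force'])
c=cloud(p);h=cv2.cvtColor(p['pixels'],cv2.COLOR_RGB2HSV)
A=rot(s['tool_rot'])
m=(h[...,1]<70)&(h[...,2]>100)&(np.hypot(c[...,0]-.5135,c[...,1]+.114)<.024)&(abs(c[...,2]-.08)<.004)
Q=c[m];print(len(Q));t=(Q-s['position'])@A;q=t[:,:2];V=np.linalg.svd(q-q.mean(0),full_matrices=False)[2];print('line angle in tool',np.degrees(np.arctan2(V[0,1],V[0,0])),q.mean(0))
E
```

```text
[ 0.51445682 -0.11376921  0.07980799] [ 3.140657   -0.00375829  0.59054404] [ 0.63828664  0.06123629 -0.07972771] [-0.74510653  2.63738234  7.63240568]
366
line angle in tool -179.97843417995173 [ 1.23384138e-02 -2.84540249e-05]
```

View pics/w8.png

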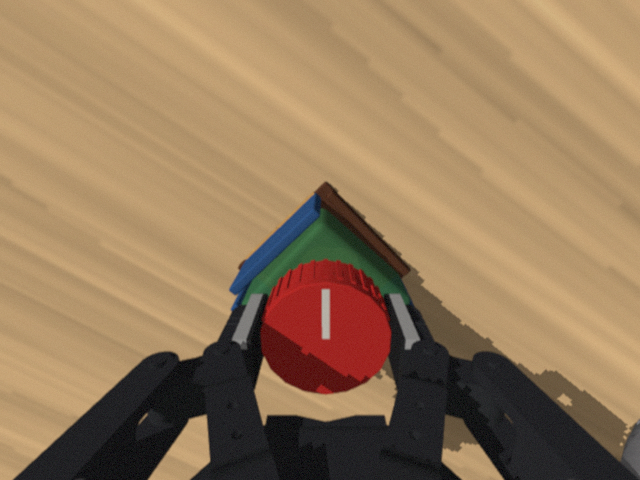

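In the tool's units: -0.08 rad / 1.5708 = -0.0509.

apply_moves:
  motion:
    - [0.03,[0,0,0],[0,0,-0.0509]]
    - [0.03,[0,0,0],[0,0,-0.1019]]
    - [0.03,[0,0,0],[0,0,-0.1528]]
    - [0.03,[0,0,0],[0,0,-0.2037]]
    - [0.03,[0,0,0],[0,0,-0.2546]]
    - [0.03,[0,0,0],[0,0,-0.3056]]
    - [0.03,[0,0,0],[0,0,-0.3565]]
    - [0.03,[0,0,0],[0,0,-0.4074]]
    - [0.03,[0,0,0],[0,0,-0.4456]]
    - [0.03,[0,0,0],[0,0,-0.4456]]
    - [0.03,[0,0,0],[0,0,-0.4456]]

```text
time_s: 16.32
position: [0.5146, -0.1136, 0.0806]
tool_rot: [3.138, -0.003, 1.287]
force: [-2.2, 5.0, 13.8]
finger_gap: 0.0531
gripper_force: 62.9
```

```bash
python3 - <<'E'
from h import *
p=cam('wrist');save(p,'w9.png');s=p['state'];print(s['position'],s['tool_rot'],s['wrist_torque'],s['force'])
E
```

```text
[ 0.51459181 -0.11359365  0.08061507] [ 3.13781007e+00 -2.79302149e-03  1.28742402e+00] [ 0.99453642  0.65397896 -0.13557548] [-2.20313317  5.04902172 13.75745471]
```

View pics/w9.png

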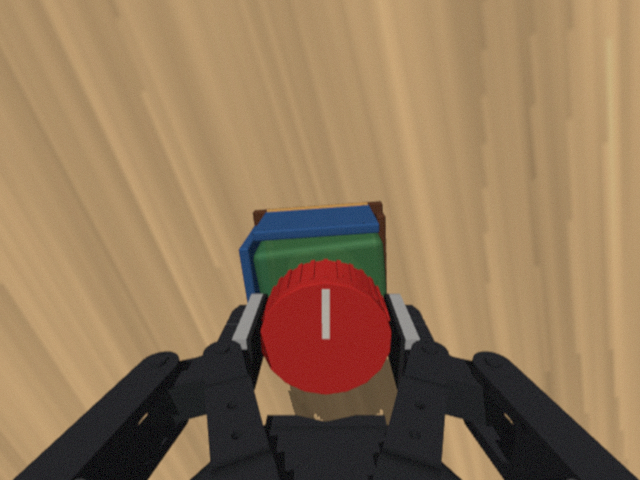

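In the tool's units: -0.033 m / 0.6 = -0.055, -0.032 m / 0.6 = -0.0533.

apply_moves:
  motion:
    - [0.03,[0,0,-0.0017],[0,0,0]]
    - [0.03,[0,0,-0.005],[0,0,0]]
    - [0.03,[0,0,-0.0083],[0,0,0]]
    - [0.03,[0,0,-0.0125],[0,0,0]]
    - [0.03,[0,0,-0.0167],[0,0,0]]
    - [0.03,[0,0,-0.0208],[0,0,0]]
    - [0.03,[0,0,-0.025],[0,0,0]]
    - [0.03,[0,0,-0.0292],[0,0,0]]
    - [0.03,[0,0,-0.0333],[0,0,0]]
    - [0.03,[0,0,-0.0375],[0,0,0]]
    - [0.03,[0,0,-0.0417],[0,0,0]]
    - [0.03,[0,0,-0.0458],[0,0,0]]
    - [0.03,[0,0,-0.05],[0,0,0]]
    - [0.03,[0,0,-0.0533],[0,0,0]]
    - [0.03,[0,0,-0.055],[0,0,0]]
    - [0.03,[0,0,-0.055],[0,0,0]]
    - [0.03,[0,0,-0.055],[0,0,0]]
    - [0.03,[0,0,-0.055],[0,0,0]]

```text
time_s: 17.87
position: [0.5131, -0.1144, 0.1107]
tool_rot: [-3.141, 0.0, 1.287]
force: [0.4, 0.9, -0.2]
finger_gap: 0.0524
gripper_force: 62.8
```

```bash
python3 - <<'E'
from h import *
p=cam('wrist');s=p['state'];print(s['position'],s['tool_rot'],s['wrist_torque'],s['force'],s['gripper_force'],s['finger_gap'])
c=cloud(p);h=cv2.cvtColor(p['pixels'],cv2.COLOR_RGB2HSV)
g=(h[...,1]>80)&(h[...,0]>45)&(h[...,0]<90)&(c[...,2]>.03)&(c[...,2]<.1);print('green z',np.percentile(c[g][:,2],[2,50,98]))
red=(h[...,1]>100)&((h[...,0]<10)|(h[...,0]>170))&(c[...,2]>.105);P=c[red];print('cap top',cv2.minEnclosingCircle(P[:,:2].astype(np.float32)),np.median(P[:,2]))
q=cam('scene');i=q['pixels'][170:290,180:300,::-1]
cv2.imwrite('pics/c10.png',np.hstack([cv2.resize(p['pixels'][150:480,120:520,::-1],(400,330)),cv2.resize(i,(330,330))]))
E
```

```text
[ 0.51314365 -0.11438612  0.11066567] [-3.14139406e+00  2.73385595e-05  1.28679893e+00] [-0.03419479 -0.01223619 -0.01619039] [ 0.36204376  0.89769478 -0.21575106] 62.7914185076952 0.05238195685117049
green z [0.03515837 0.05215715 0.0671749 ]
cap top ((0.5178297758102417, -0.0934409573674202), 0.06234613433480263) 0.1112159209512964
```

View pics/c10.png

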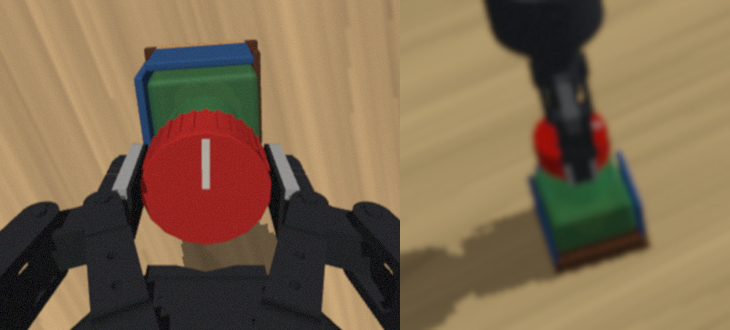

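In the tool's units: -0.0017 m / 0.6 = -0.0028, -0.001 m / 0.6 = -0.0017.

apply_moves:
  motion:
    - [0.03,[0,0,-0.0017],[0,0,0]]
    - [0.03,[0,0,-0.0028],[0,0,0]]
    - [0.03,[0,0,-0.0028],[0,0,0]]
    - [0.03,[0,0,-0.0028],[0,0,0]]
    - [0.03,[0,0,-0.0028],[0,0,0]]
    - [0.03,[0,0,-0.0028],[0,0,0]]

```text
time_s: 18.47
position: [0.5132, -0.1144, 0.1125]
tool_rot: [-3.142, 0.0, 1.287]
force: [-1.0, -0.5, 0.5]
finger_gap: 0.0525
gripper_force: 62.8
```

```bash
python3 - <<'E'
from h import *
s=env.get_state();print(s['position'],s['tool_rot'],s['force'],abs(s['joint_velocities']).max())
print(sign_off())
E
```

```text
[ 0.51319328 -0.1143818   0.11246632] [-3.14154038e+00  2.22692836e-05  1.28675783e+00] [-1.03633915 -0.51949479  0.50528896] 0.002423487649289924
the job is handed in; nothing more can be done
None
```

I pushed all three panels up to their end stops, unscrewed the cap and lifted it off with the jar staying in the tray. The arm still grips it level and still, about 15 mm above the mouth and centred to within about 1 mm by my measurements; I handed the job in at 18.5 s but got no verdict back.

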